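# Put the cleaned castings back with their own gaskets

### The job

The four cleaned engine castings were put back in the wrong parts trays. Swap them round, using the spare empty tray as you need it, until each one stands upright and flat in the tray that holds its own gasket, the one with the same outline as its flange, in the free bay beside the gasket and not on top of it. Set each casting down; never drop it or tip it over.

Things in the scene. Friction and masses are not known exactly. Their poses are not given: they have to be found in the camera images.
- outlet: Water outlet, aluminium, 53 mm high, 0.28 kg: flange 8 mm thick, a pointed two-bolt oval 92 mm (along its y) x 56 mm; upright round body 43 mm in diameter, domed above 44 mm. A 27 to 30 mm hose spout sticks out sideways along its +x to 51 mm from the axis, so grip across y. Origin: on the neck's axis at the flange's flat underside, z up. Starts standing flat in a tray.
- pipe: Exhaust pipe stub, plain steel, 62 mm high, 0.5 kg: rounded triangular three-bolt flange 10 mm thick, corners 45 mm from the axis; upright open round pipe 44 mm in diameter. Origin: on the neck's axis at the flange's flat underside, z up. Starts standing flat in a tray.
- inlet: Inlet stub, aluminium, 50 mm high, 0.36 kg: square four-bolt flange 70 x 70 x 9 mm with rounded corners; upright open round neck 46 mm in diameter, with a 50 mm bead round its top 6 mm. Origin: on the neck's axis at the flange's flat underside, z up. Starts standing flat in a tray.
- filler: Oil filler neck, aluminium, 64 mm high, 0.3 kg: round four-bolt flange 84 mm in diameter, 7 mm thick; upright open round neck 36 mm in diameter, with a 42 mm collar round its top 8 mm. Origin: on the neck's axis at the flange's flat underside, z up. Starts standing flat in a tray.
- tray_outlet: Grey steel tray, fixed, 217 x 118 mm; floor 2 mm thick, walls and divider 3 mm thick, 12 mm high. Near bay 112 x 112 mm inside, for a casting; far bay 96 x 112 mm. Origin: bench height, centre of the near bay; x towards the far bay (centre at +107 mm), z up. In its far bay a flat brown gasket, pointed oval with two bolt holes: the water outlet's.
- tray_pipe: Grey steel tray, fixed, 217 x 118 mm; floor 2 mm thick, walls and divider 3 mm thick, 12 mm high. Near bay 112 x 112 mm inside, for a casting; far bay 96 x 112 mm. Origin: bench height, centre of the near bay; x towards the far bay (centre at +107 mm), z up. In its far bay a flat brown gasket, rounded triangle with three bolt holes: the exhaust pipe stub's.
- tray_inlet: Grey steel tray, fixed, 217 x 118 mm; floor 2 mm thick, walls and divider 3 mm thick, 12 mm high. Near bay 112 x 112 mm inside, for a casting; far bay 96 x 112 mm. Origin: bench height, centre of the near bay; x towards the far bay (centre at +107 mm), z up. In its far bay a flat brown gasket, square with four bolt holes: the inlet stub's.
- tray_filler: Grey steel tray, fixed, 217 x 118 mm; floor 2 mm thick, walls and divider 3 mm thick, 12 mm high. Near bay 112 x 112 mm inside, for a casting; far bay 96 x 112 mm. Origin: bench height, centre of the near bay; x towards the far bay (centre at +107 mm), z up. In its far bay a flat brown gasket, round with four bolt holes: the oil filler neck's.
- tray_empty: Grey steel tray, fixed, 217 x 118 mm; floor 2 mm thick, walls and divider 3 mm thick, 12 mm high. Near bay 112 x 112 mm inside, for a casting; far bay 96 x 112 mm. Origin: bench height, centre of the near bay; x towards the far bay (centre at +107 mm), z up. Both bays empty at the start: the spare tray, a free spot to use on the way.
Mind the look-alikes: they are no part of the job. What is shaped like the filler but green is not meant. What is shaped like the inlet but blue is not meant.

How it is judged:
By the outcome, as a careful person would: the job done as asked, in the order asked, and still so for the second after the job is handed in, with the robot touching nothing.
It also fails if it takes over 144 s, if anything falls off the work surface, if the arm or the gripper's body presses on something with over 40 N, if the wrist force passes 120 N, or if a joint passes its speed limit or range.

### The arm

A 6-joint arm with a two-finger parallel gripper is mounted at the origin on the work surface. World frame = base frame: x ahead of the robot, y to its left, z up, the work surface at z = 0. Lengths are in m, angles in rad, forces in N, time in s.
With the tool pointing down it reaches from about 0.35 to 0.875 m from the base axis. Payload 4.2 kg.
Tool frame: the origin (TCP) lies between the finger pads; the fingertips stand bot.nose_length ahead of it and the grasp point (between the pads) lies 6 mm ahead of it (bot.nose_length is the distance from the TCP to the fingertips, in m); z points along the fingers, y is the line along which they close (so a half turn about z gives the same grasp; the last joint's range is limited). The gripper opens to 85 mm and grips with 20 to 120 N. Pads are 22 mm wide; open, the fingers measure 114 mm over their backs; the gripper's body (76 mm by 85 mm) begins 54 mm behind the grasp point. The pads swing forward as they close: fully open they stand 13 mm farther back than shut.
Start: joints at [1.588, 0.385, 0.008, 0, -1.194, -0.259], TCP at [0.15, 0.607, 0.256] pointing down, gripper open.
Joint ranges: [-3.14, 3.14], [-1.21, 2.06], [-1.07, 1.41], [-3.16, 2.05], [-2.99, -0.16], [-3.1, 3.1]. Speed limits (rad/s): [2.79, 2.79, 3.14, 3.14, 3.14, 3.14].

### API

Orientations are given as a 3x3 rotation matrix whose columns are the frame's x, y, z axes.
In Python, from bench import bot gives the robot as it stands. The module is installed in compiled form; this text tells all that it offers.
- The arm moves only by the tool play_rows, never from a script. Its arguments are lists of equal length, an entry for each row: "travel": the shift along the tool's x, y, z in units of 30 mm (1.0 is 30 mm), a list of three; "roll": the turn about the tool's z in units of 5 degrees (1.0 is 5 degrees); "jaw": the opening, from 0 (shut) to 1 (fully open). In form: {"travel": [[tx, ty, tz], ...], "roll": [roll, ...], "jaw": [jaw, ...]}. A call has exactly 8 rows; each row is the pose to reach, as a shift and turn from the pose commanded when the call began, along the tool's axes at that moment; what a row does not reach only later rows make up. A row lasts 1/10 s, in which the tool goes at most 50 mm and 8.59 degrees, less where a joint would pass 70% of its speed; a pose out of reach is approached as far as the arm can. A call with a gripper value outside its range is refused whole. The fingers move at their own pace and stop on an object; "force" is the grip in N (left out, the last holds). Time passes only in rows, so rows that repeat a pose let the fingers close, or fill a call up. It gives the time, the measured TCP pose, the force, the opening and the grip force at its end, in the units of the state.
- bot.state(): the state, without advancing time (a new reading comes with each control period).
- bot.snapshot(name): name is "scene" or "top" or "wrist"; returns a dict with "pixels" (480x640x3 uint8, red, green, blue), "vfov" (degrees; the focal length in pixels is half the picture's height over the tangent of half this angle, whatever the lens; pixels are square), "cx", "cy" (the principal point, pixels), "pose" (4x4, takes a point from camera to world coordinates). Camera axes: x right, y down, z forward; pixel columns grow to the right and rows downward; lengths in m; the calibration is good to about 2 mm. The wrist camera is an equidistant fisheye: a pixel r from the principal point sees the ray r / f radians off the axis. A picture is of the moment at which its call begins. There is no depth.
- bot.hand_in(): hands the job in; it is judged then, once.
The state is a dict: "t": time; "joint_positions": joint angles; "dq": joint speeds; "joint_torque": joint torques, N m; "ee_pos": TCP position; "orientation": TCP orientation; "wrist_force": force on the tool from outside, world axes, zero at the start; "wrist_torque": the same for the moment, N m; "width": opening from 0.0 (shut) to 1.0 (fully open); "finger_force": force on a finger pad.
Only numpy, scipy, OpenCV 4.12 (cv2) and the standard library are available. Lean on these libraries where they do the work, as an engineer would, in place of code of your own. Each camera call takes 0.05 s, during which the arm holds its last target. There are 200 camera calls.

## Working session

There is one attempt and no reset: what is moved stays moved. The work goes in short steps, Python scripts to look and compute and a tool call to move; the robot and the scene stay as the last step left them, time stands still between calls to the robot, and variables do not carry over. Pictures are saved under pics/ and viewed, at most 14 in all, crops included, and the job is handed in when it is done.

Besides the shell and the picture viewer there is one more tool, called after ">>>" as name(argument=value, ...), one argument or row to a line, values as JSON. play_rows: Moves the arm, as the interface text tells. Its arguments: {"type":"object","properties":{"travel":{"type":"array","items":{"type":"array","items":{"type":"number"}}},"roll":{"type":"array","items":{"type":"number"}},"jaw":{"type":"array","items":{"type":"number"}},"force":{"type":"number"}},"required":["travel","roll","jaw"]}

```bash
mkdir -p pics
cat > h.py <<'E'
import numpy as np, cv2
from bench import bot
def snap(n,f):
    s=bot.snapshot(n); cv2.imwrite(f'pics/{f}.png',s['pixels'][:,:,::-1]); np.savez(f'pics/{f}.npz',**s); return s
def load(f): return dict(np.load(f'pics/{f}.npz'))
def ray(s,u,v,z):
    f=240/np.tan(np.radians(float(s['vfov']))/2); P=s['pose']
    d=P[:3,:3]@np.array([(u-s['cx'])/f,(v-s['cy'])/f,1]); o=P[:3,3]
    return o+d*(z-o[2])/d[2]
def proj(s,p):
    f=240/np.tan(np.radians(float(s['vfov']))/2); P=s['pose']
    c=P[:3,:3].T@(np.asarray(p)-P[:3,3]); return c[0]/c[2]*f+s['cx'],c[1]/c[2]*f+s['cy']
E
python3 - <<'E'
from h import *
for n in('scene','top'):
    s=snap(n,n+'0'); print(n,s['vfov'],s['cx'],s['cy'],s['pose'].round(3).tolist())
st=bot.state();print(st,bot.nose_length)
E
```

```text
scene 54.817991297862655 315.12015459667293 239.44175915903733 [[-0.494, 0.506, -0.708, 1.237], [0.869, 0.267, -0.416, 0.522], [-0.022, -0.821, -0.571, 0.65], [0.0, 0.0, 0.0, 1.0]]
top 50.88035936535849 315.0242252210213 243.73573320867425 [[-0.007, -0.999, 0.054, 0.428], [-1.0, 0.007, 0.006, 0.065], [-0.007, -0.054, -0.999, 0.965], [0.0, 0.0, 0.0, 1.0]]
{'t': 0.1, 'joint_positions': array([ 1.58764360e+00,  3.85466994e-01,  6.78191286e-03, -4.38929042e-04,
       -1.19401024e+00, -2.58577973e-01]), 'dq': array([ 0.00059146, -0.00161464,  0.00284057,  0.00156872,  0.00106253,
       -0.00099665]), 'joint_torque': array([-1.08072581e-03, -3.93324244e+01,  1.88927740e+01,  4.19795170e+00,
       -2.60244953e-03,  4.50833952e-06]), 'ee_pos': array([0.14949462, 0.60637469, 0.25534559]), 'orientation': array([[ 9.70886381e-01, -2.39540170e-01, -3.76090327e-04],
       [-2.39540448e-01, -9.70884516e-01, -1.90556452e-03],
       [ 9.13189731e-05,  1.94017548e-03, -9.99998114e-01]]), 'wrist_force': array([ 0.63925986, -0.03467251,  0.37278435]), 'wrist_torque': array([ 0.05127104, -0.00921024, -0.0083358 ]), 'finger_force': 0.0, 'width': 1.0013816737696695} 0.025
```

View pics/top0.png

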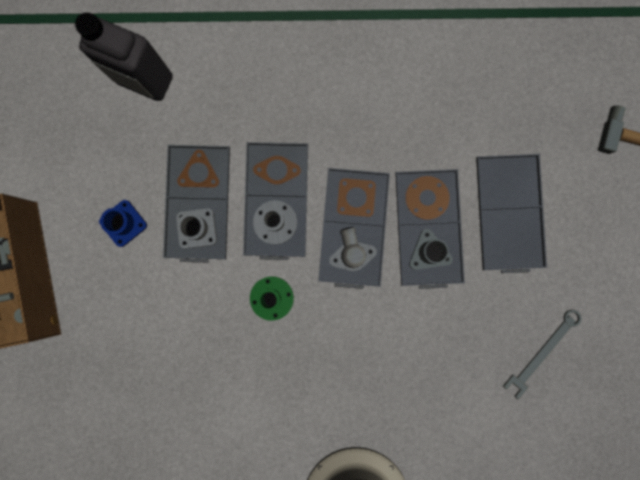

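View pics/scene0.png

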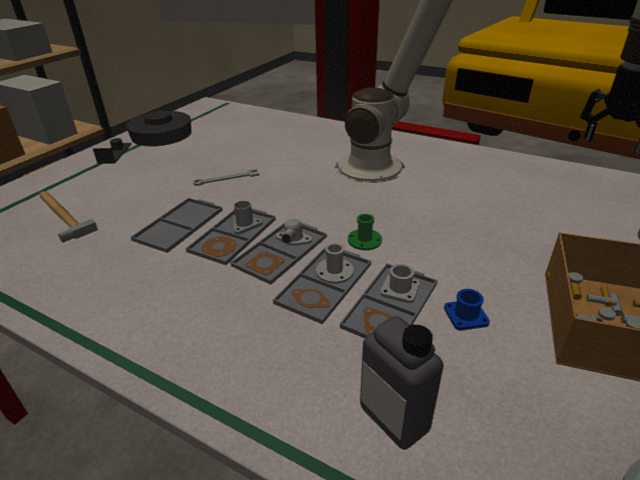

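Candidates in the top view:
- **Filler shape:** grey at (274,222) and green at (272,298). I choose grey.
- **Inlet shape:** grey at (192,228) and blue at (122,222). I choose grey.
- **Outlet:** (352,250).
- **Pipe:** (432,250).

The trays, by gasket, are triangle at x≈198, oval at 276, square at 355 and round at 428. The empty tray is at 512.

```bash
cat > m.py <<'E'
from h import *
def trays(s):
    im=cv2.cvtColor(s['pixels'],cv2.COLOR_RGB2BGR); roi=im[135:295,155:555]
    g=cv2.GaussianBlur(roi,(3,3),0).astype(int)
    bg=g.max(2)
    m=((bg<118)|(g[:,:,2]-g[:,:,0]>25)).astype(np.uint8)
    m=cv2.morphologyEx(m,cv2.MORPH_CLOSE,np.ones((3,3)))
    cs,_=cv2.findContours(m,cv2.RETR_EXTERNAL,cv2.CHAIN_APPROX_NONE)
    out=[]
    for c in cs:
        if cv2.contourArea(c)<3000: continue
        c=c+np.array([155,135]); out.append(c)
    return im,sorted(out,key=lambda c:c[:,0,0].mean())
if __name__=='__main__':
    s=load('top0'); im,cs=trays(s)
    big=cv2.resize(im[135:295,155:555],None,fx=2,fy=2,interpolation=cv2.INTER_CUBIC)
    print(im[180,500],im[190,560],im[250,340],im[200,428],im[228,180])
    for c in cs:
        P=np.array([ray(s,u,v,0.006)[:2]*1000 for u,v in c[:,0]],np.float32)
        (cx,cy),(w,h),a=cv2.minAreaRect(P); b=cv2.boxPoints(((cx,cy),(w,h),a))
        e=max((b[1]-b[0],b[2]-b[1]),key=np.linalg.norm); e=e/np.linalg.norm(e); e*=np.sign(e[0])
        far=(cx,cy)+e*0
        near=np.array((cx,cy))-e*(217/2-59)
        print('tray',(round(cx),round(cy)),round(w),round(h),'near',near.round(),'yaw',np.degrees(np.arctan2(e[1],e[0])).round(1))
        for q in b: 
            u,v=proj(s,[*(q/1000),0.006]); cv2.circle(big,(int((u-155)*2),int((v-135)*2)),3,(0,0,255),-1)
        # near bay projected centre
        u,v=proj(s,[*(near/1000),0.002]); cv2.circle(big,(int((u-155)*2),int((v-135)*2)),2,(255,0,0),-1)
    cv2.imwrite('pics/a.png',big)
E
python3 m.py
```

```text
[78 72 69] [122 124 126] [104 104 101] [83 77 74] [80 80 79]
tray (561, 298) 128 231 near [511. 299.] yaw -1.7
tray (565, 146) 125 235 near [516. 148.] yaw -2.1
tray (508, -74) 280 235 near [ 507. -124.] yaw 89.0
tray (552, -302) 267 130 near [ 503. -304.] yaw 1.9
```

```bash
sed -i 's/cv2.GaussianBlur(roi,(3,3),0)/cv2.medianBlur(roi,3)/; s/bg<118/bg<98/; s/np.ones((3,3))/np.ones((3,3)));m=cv2.morphologyEx(m,cv2.MORPH_OPEN,np.ones((9,9))/' m.py; python3 m.py
```

```text
[78 72 69] [122 124 126] [104 104 101] [83 77 74] [80 80 79]
tray (560, 297) 122 226 near [510. 299.] yaw -1.7
tray (564, 146) 119 225 near [514. 148.] yaw -1.7
tray (509, -3) 119 225 near [460.   2.] yaw -5.4
tray (507, -146) 225 122 near [ 458. -148.] yaw 1.9
tray (536, -302) 226 124 near [ 486. -304.] yaw 1.8
```

View pics/a.png

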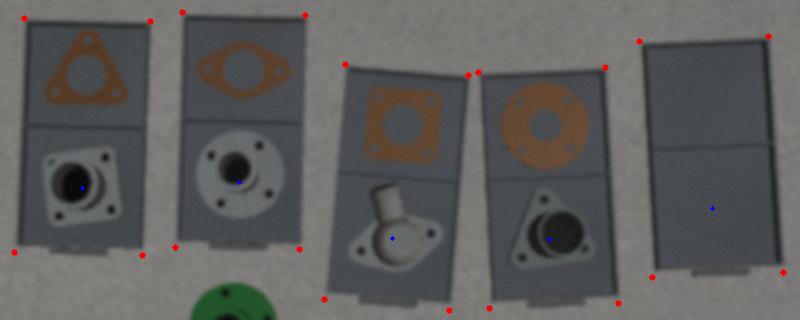

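Run:
```python
from h import *
s=load('top0')
R=lambda a,b,z:(ray(s,155+(a+.0)/2,135+(b)/2,z)[:2]*1000).round(1)
print('inlet',R(75,185,.052),R(82,187,.011))
print('filler',R(235,168,.066),R(240,173,.009))
print('outlet',R(397,242,.052),R(396,242,.010),R(361,251,.01)-R(431,233,.01))
print('pipe',R(564,232,.064),R(551,235,.012))
```

```text
inlet [508.7 293. ] [510.4 296.6]
filler [521.7 146.2] [522.8 146.6]
outlet [454.8   1.1] [456.   -0.9] [-16.5  66.4]
pipe [ 462.3 -147. ] [ 461.5 -147. ]
```

>>> play_rows(
  travel=[
    [1.6,0,0],
    [3.2,0,0],
    [4.8,0.5,0],
    [6.4,1.5,0],
    [8,3,0],
    [9,4.5,0],
    [9.5,6,0],
    [10,7.5,0],
  ],
  roll=[0,0,0,-1,-2,-2.8,-2.8,-2.8],
  jaw=[1,1,1,1,1,1,1,1],
)

```text
t: 0.9
ee_pos: [0.3851, 0.3341, 0.2556]
orientation: [[1.0, 0.002, -0.001], [0.002, -1.0, -0.001], [-0.001, 0.001, -1.0]]
wrist_force: [1.3, -0.3, 0.4]
width: 1.001
finger_force: 0.0
```

>>> play_rows(
  travel=[
    [0.5,1.6,0],
    [1,3.2,0],
    [1.5,4.8,0],
    [2,6.4,0],
    [2.5,8,0],
    [2.5,9.6,0],
    [2.5,11.2,0],
    [2.5,12,0],
  ],
  roll=[0,0,0,0,0,0,0,0],
  jaw=[1,1,1,1,1,1,1,1],
)

```text
t: 1.7
ee_pos: [0.4596, -0.0264, 0.2559]
orientation: [[1.0, -0.0, -0.001], [-0.0, -1.0, -0.0], [-0.001, 0.0, -1.0]]
wrist_force: [-0.1, 0.1, 0.1]
width: 0.998
finger_force: 0.0
```

>>> play_rows(
  travel=[
    [0,1,0],
    [0,2,0],
    [0,3,1],
    [0,3.4,2],
    [0,3.4,2.5],
    [0,3.4,2.5],
    [0,3.4,2.5],
    [0,3.4,2.5],
  ],
  roll=[0,0,0,0,0,0,0,0],
  jaw=[1,1,1,1,1,1,1,1],
)

```text
t: 2.5
ee_pos: [0.4617, -0.1252, 0.1825]
orientation: [[1.0, 0.003, 0.002], [0.003, -1.0, -0.0], [0.002, 0.0, -1.0]]
wrist_force: [0.7, 0.2, 1.1]
width: 0.998
finger_force: 0.0
```

Run:
```python
from h import *
s=snap('wrist','w1'); st=bot.state(); print(st['ee_pos'],s['vfov'],s['cx'],s['cy'],s['pose'].round(3).tolist(),st['joint_positions'].round(2))
```

```text
[ 0.46166035 -0.12516586  0.18252701] 65.70646984690485 322.934738661245 244.3466793781091 [[0.003, -0.962, -0.272, 0.53], [-1.0, -0.003, -0.001, -0.126], [0.0, 0.272, -0.962, 0.3], [0.0, 0.0, 0.0, 1.0]] [ 0.08  0.21 -0.45  0.   -0.91  1.5 ]
```

View pics/w1.png

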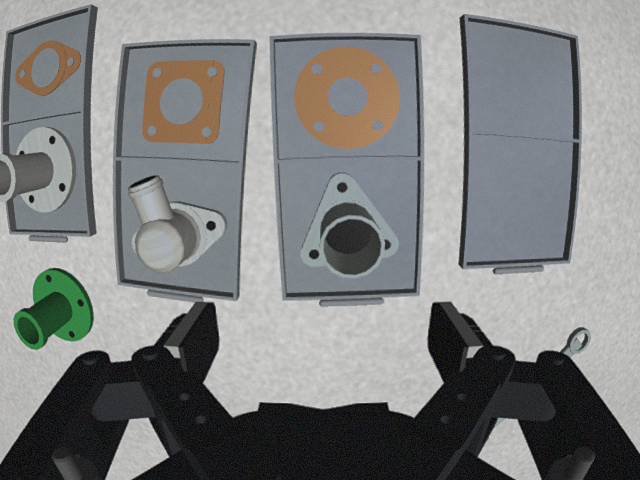

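```bash
cat >> h.py <<'E'
def fray(s,u,v,z):
    f=240/np.tan(np.radians(float(s['vfov']))/2); P=s['pose']
    du,dv=u-s['cx'],v-s['cy']; r=np.hypot(du,dv)+1e-9; th=r/f
    d=P[:3,:3]@np.array([np.sin(th)*du/r,np.sin(th)*dv/r,np.cos(th)]); o=P[:3,3]
    return ((o+d*(z-o[2])/d[2])*1000).round(1)[:2]
E
python3 - <<'E'
from h import *
s=load('w1')
print('pipe',fray(s,352,246,.064),np.mean([fray(s,a,b,.012) for a,b in((342,188),(314,254),(389,243))],0))
print('empty: near corners inner',[fray(s,*p,.012) for p in((462,267),(572,262),(578,140),(466,134))])
print('filler tray',[fray(s,*p,.012) for p in((284,298),(422,295),(421,158),(276,158))])
print('inlet tray',[fray(s,*p,.012) for p in((118,284),(238,298),(247,162),(119,157))])
print('outlet',fray(s,158,243,.05),fray(s,211,226,.01))
E
```

```text
pipe [ 462.5 -145.9] [ 461.83333333 -147.06666667]
empty: near corners inner [array([ 429. , -246.7]), array([ 431.9, -368.3]), array([ 548. , -357.7]), array([ 541.4, -241.3])]
filler tray [array([401.4, -93.7]), array([ 403.6, -212.6]), array([ 519.8, -203.6]), array([518.2, -90.1])]
inlet tray [array([409.8,  64.8]), array([400.6, -53.5]), array([515.6, -67.1]), array([525.8,  47.6])]
outlet [460.3  -3. ] [463.8 -34.1]
```

>>> play_rows(
  travel=[
    [0,0.7,0],
    [0,0.7,0.8],
    [0,0.7,1.8],
    [0,0.7,2.8],
    [0,0.7,3.5],
    [0,0.7,4.0],
    [0,0.7,4.1],
    [0,0.7,4.1],
  ],
  roll=[0,0,0,0,0,0,0,0],
  jaw=[1,1,1,1,1,1,1,1],
)

```text
t: 3.35
ee_pos: [0.4615, -0.1463, 0.0588]
orientation: [[1.0, 0.003, 0.001], [0.003, -1.0, -0.0], [0.001, 0.0, -1.0]]
wrist_force: [0.7, 0.2, 0.2]
width: 0.998
finger_force: 0.0
```

>>> play_rows(
  travel=[
    [0,0,0],
    [0,0,0],
    [0,0,0],
    [0,0,0],
    [0,0,0],
    [0,0,0],
    [0,0,0],
    [0,0,0],
  ],
  roll=[0,0,0,0,0,0,0,0],
  jaw=[0.6,0.5,0.4,0.3,0.3,0.3,0.3,0.3],
  force=60,
)

```text
t: 4.15
ee_pos: [0.4617, -0.1464, 0.0596]
orientation: [[1.0, 0.003, 0.002], [0.003, -1.0, -0.0], [0.002, 0.0, -1.0]]
wrist_force: [-1.1, 2.6, 4.8]
width: 0.499
finger_force: 60.7
```

>>> play_rows(
  travel=[
    [0,0,-0.8],
    [0,0,-1.6],
    [0.2,1,-1.8],
    [0.5,2.2,-1.8],
    [0.8,3.4,-1.8],
    [0.9,4.6,-1.8],
    [0.9,5.25,-1.8],
    [0.9,5.25,-1.8],
  ],
  roll=[0,0,0,0,0,0,0,0],
  jaw=[0.3,0.3,0.3,0.3,0.3,0.3,0.3,0.3],
)

```text
t: 4.95
ee_pos: [0.4872, -0.3059, 0.111]
orientation: [[1.0, -0.002, -0.002], [-0.002, -1.0, 0.001], [-0.002, -0.001, -1.0]]
wrist_force: [-0.7, -0.0, -5.2]
width: 0.499
finger_force: 63.1
```

>>> play_rows(
  travel=[
    [0,0,0],
    [0,0,0.4],
    [0,0,0.8],
    [0,0,1.2],
    [0,0,1.5],
    [0,0,1.6],
    [0,0,1.7],
    [0,0,1.75],
  ],
  roll=[0,0,0,0,0,0,0,0],
  jaw=[0.3,0.3,0.3,0.3,0.3,0.3,0.3,0.3],
)

```text
t: 5.75
ee_pos: [0.4885, -0.304, 0.0597]
orientation: [[1.0, 0.003, 0.0], [0.003, -1.0, -0.0], [0.0, 0.0, -1.0]]
wrist_force: [-0.4, 0.4, -3.9]
width: 0.491
finger_force: 63.1
```

>>> play_rows(
  travel=[
    [0,0,0.02],
    [0,0,0.04],
    [0,0,0.06],
    [0,0,0.06],
    [0,0,0.06],
    [0,0,0.06],
    [0,0,0.06],
    [0,0,0.06],
  ],
  roll=[0,0,0,0,0,0,0,0],
  jaw=[0.3,0.3,0.3,0.3,0.3,0.3,0.3,0.3],
)

```text
t: 6.55
ee_pos: [0.4885, -0.304, 0.0596]
orientation: [[1.0, 0.003, 0.001], [0.003, -1.0, -0.001], [0.001, 0.001, -1.0]]
wrist_force: [-2.9, 2.9, 6.1]
width: 0.5
finger_force: 64.1
```

>>> play_rows(
  travel=[
    [0,0,0],
    [0,0,0],
    [0,0,0],
    [0,0,0],
    [0,0,-1],
    [0,0,-2],
    [0,0,-3],
    [0,-1,-3.5],
  ],
  roll=[0,0,0,0,0,0,0,0],
  jaw=[0.6,0.8,1,1,1,1,1,1],
)

```text
t: 7.35
ee_pos: [0.4899, -0.276, 0.1658]
orientation: [[1.0, -0.0, 0.005], [-0.0, -1.0, -0.003], [0.005, 0.003, -1.0]]
wrist_force: [0.6, 0.4, 0.2]
width: 1.0
finger_force: 0.0
```

>>> play_rows(
  travel=[
    [0,-1.5,0],
    [0,-3,0],
    [0,-4.5,0],
    [0.5,-6,0],
    [1.1,-7.5,0],
    [1.1,-9,0],
    [1.1,-10.5,0],
    [1.1,-12,0],
  ],
  roll=[0,0,0,0,0,0,0,0],
  jaw=[1,1,1,1,1,1,1,1],
)

```text
t: 8.15
ee_pos: [0.5202, 0.0881, 0.1631]
orientation: [[1.0, 0.003, 0.0], [0.003, -1.0, 0.0], [0.0, -0.0, -1.0]]
wrist_force: [2.1, -0.1, 0.4]
width: 0.998
finger_force: 0.0
```

>>> play_rows(
  travel=[
    [0,-1,0],
    [0,-2,0],
    [0,-2,0],
    [0,-2,0],
    [0,-2,0],
    [0,-2,0],
    [0,-2,0],
    [0,-2,0],
  ],
  roll=[0,0,0,0,0,0,0,0],
  jaw=[1,1,1,1,1,1,1,1],
)

```text
t: 8.95
ee_pos: [0.5202, 0.1455, 0.1631]
orientation: [[1.0, 0.001, 0.0], [0.001, -1.0, 0.0], [0.0, -0.0, -1.0]]
wrist_force: [-0.2, -0.2, 0.0]
width: 0.999
finger_force: 0.0
```

Run:
```python
from h import *
s=snap('wrist','w2'); st=bot.state(); print(st['ee_pos'])
```

```text
[0.52022083 0.14562528 0.16307039]
```

View pics/w2.png

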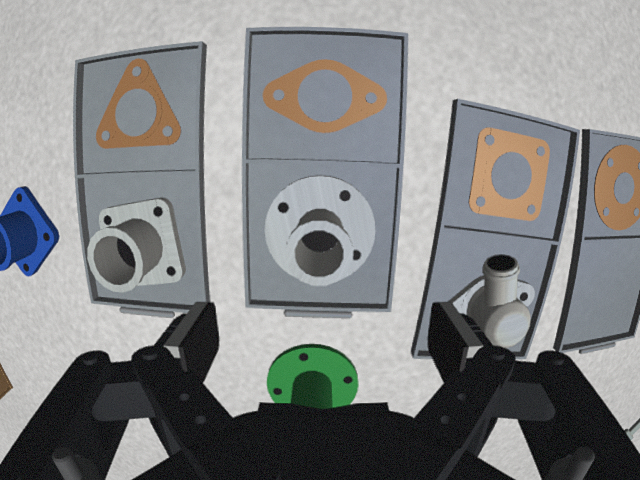

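Run:
```python
from h import *
s=load('w2')
print('filler',fray(s,323,249,.066),fray(s,320,231,.009))
c=lambda L:(np.mean([fray(s,*p,.012) for p in L],0).round(1))
print('outlet tray',c(((247,306),(391,310),(400,163),(247,158))),'pipe tray',c(((90,302),(208,312),(199,170),(78,176))))
print('inlet',fray(s,114,258,.052),'flange holes',np.mean([fray(s,*p,.011) for p in((101,219),(158,211),(171,271))][0:3:2],0))
```

```text
filler [525.1 144.1] [522.2 146.4]
outlet tray [517.5 145.4] pipe tray [513.3 296.8]
inlet [513.5 295.9] flange holes [511.85 299.9 ]
```

>>> play_rows(
  travel=[
    [0,0,0.5],
    [0,0,1.2],
    [0,0,2],
    [0,0,2.8],
    [0,0,3.4],
    [0,0,3.8],
    [0,0,3.95],
    [0,0,3.95],
  ],
  roll=[0,0,0,0,0,0,0,0],
  jaw=[1,1,1,1,1,1,1,1],
)

```text
t: 9.8
ee_pos: [0.5202, 0.1461, 0.0443]
orientation: [[1.0, 0.003, -0.0], [0.003, -1.0, -0.0], [-0.0, 0.0, -1.0]]
wrist_force: [-0.2, -0.6, 0.8]
width: 1.002
finger_force: 0.0
```

>>> play_rows(
  travel=[
    [0,0,0],
    [0,0,0],
    [0,0,0],
    [0,0,0],
    [0,0,0],
    [0,0,0],
    [0,0,0],
    [0,0,0],
  ],
  roll=[0,0,0,0,0,0,0,0],
  jaw=[0.7,0.6,0.5,0.4,0.3,0.2,0.2,0.2],
  force=60,
)

```text
t: 10.6
ee_pos: [0.5206, 0.1465, 0.0452]
orientation: [[1.0, 0.003, 0.001], [0.003, -1.0, 0.001], [0.001, -0.001, -1.0]]
wrist_force: [-0.5, 1.1, 5.9]
width: 0.426
finger_force: 112.3
```

>>> play_rows(
  travel=[
    [0,0,-0.8],
    [0,0,-1.8],
    [0,0,-2.8],
    [-0.2,1,-3],
    [-0.6,2.4,-3],
    [-1,3.8,-3],
    [-1.4,5.2,-3],
    [-1.8,6.6,-3],
  ],
  roll=[0,0,0,0,0,0,0,0],
  jaw=[0.2,0.2,0.2,0.2,0.2,0.2,0.2,0.2],
)

```text
t: 11.4
ee_pos: [0.4647, -0.0536, 0.1335]
orientation: [[1.0, 0.002, -0.003], [0.002, -1.0, -0.0], [-0.003, 0.0, -1.0]]
wrist_force: [1.1, -0.3, -3.7]
width: 0.425
finger_force: 114.4
```

>>> play_rows(
  travel=[
    [-0.1,1.2,0],
    [-0.2,2.4,0],
    [-0.2,3.2,0],
    [-0.2,3.2,0],
    [-0.2,3.2,0],
    [-0.2,3.2,0],
    [-0.2,3.2,0],
    [-0.2,3.2,0],
  ],
  roll=[0,0,0,0,0,0,0,0],
  jaw=[0.2,0.2,0.2,0.2,0.2,0.2,0.2,0.2],
)

```text
t: 12.2
ee_pos: [0.4609, -0.1473, 0.1345]
orientation: [[1.0, 0.004, -0.0], [0.004, -1.0, 0.0], [-0.0, -0.0, -1.0]]
wrist_force: [0.3, -0.4, -2.9]
width: 0.423
finger_force: 114.8
```

>>> play_rows(
  travel=[
    [0,0,0.6],
    [0,0,1.3],
    [0,0,2],
    [0,0,2.5],
    [0,0,2.8],
    [0,0,2.9],
    [0,0,2.96],
    [0,0,3.0],
  ],
  roll=[0,0,0,0,0,0,0,0],
  jaw=[0.2,0.2,0.2,0.2,0.2,0.2,0.2,0.2],
)

```text
t: 13.0
ee_pos: [0.4618, -0.1479, 0.0452]
orientation: [[1.0, 0.003, 0.002], [0.003, -1.0, -0.0], [0.002, 0.0, -1.0]]
wrist_force: [-1.1, 0.4, 4.9]
width: 0.426
finger_force: 113.7
```

>>> play_rows(
  travel=[
    [0,0,0],
    [0,0,0.01],
    [0,0,0.02],
    [0,0,0.03],
    [0,0,0.03],
    [0,0,0.03],
    [0,0,0.03],
    [0,0,0.03],
  ],
  roll=[0,0,0,0,0,0,0,0],
  jaw=[0.2,0.2,0.2,0.2,0.2,0.2,0.2,0.2],
)

```text
t: 13.8
ee_pos: [0.4618, -0.148, 0.0452]
orientation: [[1.0, 0.003, 0.003], [0.003, -1.0, -0.0], [0.003, 0.0, -1.0]]
wrist_force: [-2.0, 2.2, 8.5]
width: 0.422
finger_force: 113.2
```

>>> play_rows(
  travel=[
    [0,0,0],
    [0,0,0],
    [0,0,0],
    [0,0,0],
    [0,0,-1],
    [0,0,-2],
    [0,0,-3],
    [0,0,-4],
  ],
  roll=[0,0,0,0,0,0,0,0],
  jaw=[0.6,0.8,1,1,1,1,1,1],
)

```text
t: 14.6
ee_pos: [0.4606, -0.148, 0.1647]
orientation: [[1.0, 0.003, -0.0], [0.003, -1.0, -0.0], [-0.0, 0.0, -1.0]]
wrist_force: [1.3, 0.9, -0.3]
width: 0.996
finger_force: 0.0
```

>>> play_rows(
  travel=[
    [0,-1,0],
    [0,-2.4,0],
    [0,-3.8,0],
    [-0.1,-4.9,0],
    [-0.1,-4.9,0],
    [-0.1,-4.9,0],
    [-0.1,-4.9,0],
    [-0.1,-4.9,0],
  ],
  roll=[-1,-2,-2.8,-2.8,-2.8,-2.8,-2.8,-2.8],
  jaw=[1,1,1,1,1,1,1,1],
)

```text
t: 15.4
ee_pos: [0.4574, -0.0019, 0.1635]
orientation: [[0.97, 0.243, -0.0], [0.243, -0.97, -0.0], [-0.0, 0.0, -1.0]]
wrist_force: [-0.9, 0.4, -0.0]
width: 1.0
finger_force: 0.0
```

Run:
```python
from h import *
s=snap('wrist','w3'); st=bot.state(); print(st['ee_pos'])
```

```text
[ 0.45746693 -0.00193117  0.16347716]
```

View pics/w3.png

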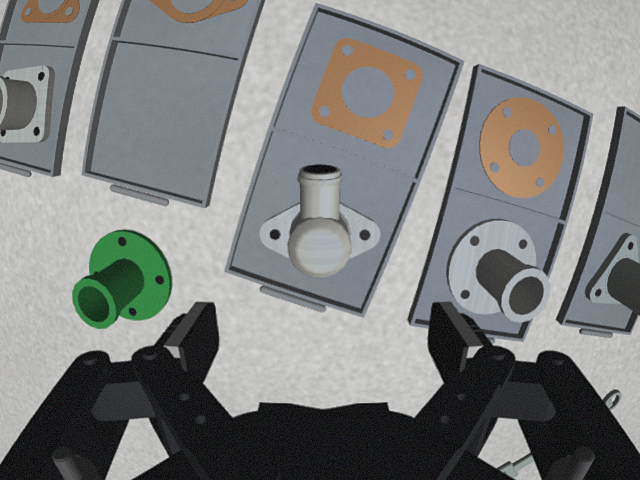

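Run:
```python
from h import *
s=load('w3')
print(fray(s,274,234,.01),fray(s,362,234,.01),'mid',(fray(s,274,234,.01)+fray(s,362,234,.01))/2,'dome',fray(s,320,246,.045))
```

```text
[448.2  32.7] [464.3 -31.9] mid [4.5625e+02 4.0000e-01] dome [457.4  -1.2]
```

>>> play_rows(
  travel=[
    [0,0,0.5],
    [0,0,1.2],
    [0,0,2],
    [0,0,2.8],
    [0,0,3.4],
    [0,0,3.8],
    [0,0,4.0],
    [0,0,4.0],
  ],
  roll=[0,0,0,0,0,0,0,0],
  jaw=[1,1,1,1,1,1,1,1],
)

```text
t: 16.25
ee_pos: [0.4572, -0.0016, 0.043]
orientation: [[0.97, 0.243, -0.002], [0.243, -0.97, -0.001], [-0.002, 0.0, -1.0]]
wrist_force: [-0.1, -0.8, -0.0]
width: 0.998
finger_force: 0.0
```

>>> play_rows(
  travel=[
    [0,0,0],
    [0,0,0],
    [0,0,0],
    [0,0,0],
    [0,0,0],
    [0,0,0],
    [0,0,0],
    [0,0,0],
  ],
  roll=[0,0,0,0,0,0,0,0],
  jaw=[0.8,0.7,0.6,0.5,0.4,0.3,0.3,0.3],
  force=60,
)

```text
t: 17.05
ee_pos: [0.4579, -0.0008, 0.0445]
orientation: [[0.97, 0.245, 0.001], [0.245, -0.97, 0.0], [0.001, 0.0, -1.0]]
wrist_force: [-1.5, 0.3, 5.4]
width: 0.484
finger_force: 60.0
```

>>> play_rows(
  travel=[
    [0,0,-0.8],
    [0,0,-1.6],
    [0.6,-0.9,-1.8],
    [1.2,-1.8,-1.8],
    [1.8,-2.8,-1.8],
    [2.4,-3.7,-1.8],
    [2.85,-4.37,-1.8],
    [2.85,-4.37,-1.8],
  ],
  roll=[0,0,0.8,1.6,2.4,2.8,2.8,2.8],
  jaw=[0.3,0.3,0.3,0.3,0.3,0.3,0.3,0.3],
)

```text
t: 17.85
ee_pos: [0.5096, 0.1498, 0.0974]
orientation: [[1.0, 0.006, 0.002], [0.006, -1.0, 0.001], [0.002, -0.001, -1.0]]
wrist_force: [0.3, 0.0, -2.6]
width: 0.486
finger_force: 61.5
```

>>> play_rows(
  travel=[
    [0,0,0],
    [0,0,0.4],
    [0,0,0.9],
    [0,0,1.3],
    [0,0,1.6],
    [0,0,1.7],
    [0,0,1.75],
    [0,0,1.78],
  ],
  roll=[0,0,0,0,0,0,0,0],
  jaw=[0.3,0.3,0.3,0.3,0.3,0.3,0.3,0.3],
)

```text
t: 18.65
ee_pos: [0.5085, 0.1469, 0.0446]
orientation: [[1.0, 0.003, -0.0], [0.003, -1.0, -0.0], [-0.0, 0.0, -1.0]]
wrist_force: [-1.3, -0.9, 3.9]
width: 0.489
finger_force: 61.9
```

>>> play_rows(
  travel=[
    [0,0,0.01],
    [0,0,0.02],
    [0,0,0.03],
    [0,0,0.03],
    [0,0,0.03],
    [0,0,0.03],
    [0,0,0.03],
    [0,0,0.03],
  ],
  roll=[0,0,0,0,0,0,0,0],
  jaw=[0.3,0.3,0.3,0.3,0.3,0.3,0.3,0.3],
)

```text
t: 19.45
ee_pos: [0.5086, 0.147, 0.0445]
orientation: [[1.0, 0.003, 0.001], [0.003, -1.0, 0.0], [0.001, -0.0, -1.0]]
wrist_force: [-2.7, -2.0, 6.7]
width: 0.483
finger_force: 62.3
```

>>> play_rows(
  travel=[
    [0,0,0],
    [0,0,0],
    [0,0,0],
    [0,0,0],
    [0,0,-1],
    [0,0,-2],
    [0,0,-3],
    [0,0,-4],
  ],
  roll=[0,0,0,0,0,0,0,0],
  jaw=[0.6,0.8,1,1,1,1,1,1],
)

```text
t: 20.25
ee_pos: [0.5083, 0.147, 0.1644]
orientation: [[1.0, 0.003, -0.0], [0.003, -1.0, -0.0], [-0.0, 0.0, -1.0]]
wrist_force: [1.0, 0.9, 1.1]
width: 1.002
finger_force: 0.0
```

>>> play_rows(
  travel=[
    [0,-1,0],
    [0,-2.4,0],
    [0,-3.8,0],
    [0.1,-5,0],
    [0.1,-5,0],
    [0.1,-5,0],
    [0.1,-5,0],
    [0.1,-5,0],
  ],
  roll=[0,0,0,0,0,0,0,0],
  jaw=[1,1,1,1,1,1,1,1],
)

```text
t: 21.05
ee_pos: [0.511, 0.2959, 0.1633]
orientation: [[1.0, 0.001, -0.0], [0.001, -1.0, -0.0], [-0.0, 0.0, -1.0]]
wrist_force: [-0.7, -0.1, 0.1]
width: 1.002
finger_force: 0.0
```

Run:
```python
from h import *
s=snap('wrist','w4'); st=bot.state(); print(st['ee_pos'])
```

```text
[0.51102108 0.29596158 0.16342772]
```

View pics/w4.png

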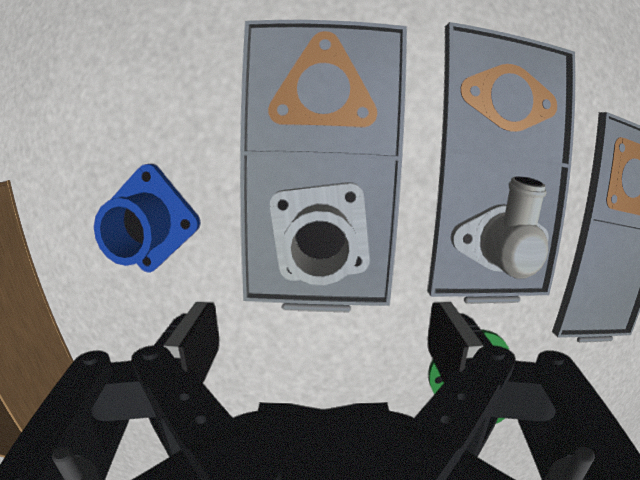

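>>> play_rows(
  travel=[
    [0,0,0.5],
    [0,0,1.2],
    [0,0,2],
    [0,0,2.8],
    [0,0,3.4],
    [0,0,3.8],
    [0,0,4.05],
    [0,0,4.05],
  ],
  roll=[0,0,0,0,0,0,0,0],
  jaw=[1,1,1,1,1,1,1,1],
)

```text
t: 21.9
ee_pos: [0.5109, 0.2965, 0.0412]
orientation: [[1.0, 0.002, -0.001], [0.002, -1.0, -0.001], [-0.001, 0.001, -1.0]]
wrist_force: [0.2, -0.9, -0.2]
width: 1.004
finger_force: 0.0
```

>>> play_rows(
  travel=[
    [0,0,0],
    [0,0,0],
    [0,0,0],
    [0,0,0],
    [0,0,0],
    [0,0,0],
    [0,0,0],
    [0,0,0],
  ],
  roll=[0,0,0,0,0,0,0,0],
  jaw=[0.8,0.7,0.6,0.5,0.4,0.3,0.3,0.3],
  force=60,
)

```text
t: 22.7
ee_pos: [0.5115, 0.2976, 0.0431]
orientation: [[1.0, 0.003, 0.002], [0.003, -1.0, 0.001], [0.002, -0.001, -1.0]]
wrist_force: [-0.4, 0.7, 6.4]
width: 0.557
finger_force: 60.7
```

>>> play_rows(
  travel=[
    [0,0,-0.5],
    [0,0,-1.4],
    [0,0,-2.4],
    [0,0.2,-2.9],
    [-0.3,1.4,-2.9],
    [-0.7,2.8,-2.9],
    [-1.1,4.2,-2.9],
    [-1.4,5.6,-2.9],
  ],
  roll=[0,0,0,0,0,0,0,0],
  jaw=[0.3,0.3,0.3,0.3,0.3,0.3,0.3,0.3],
)

```text
t: 23.5
ee_pos: [0.4673, 0.1266, 0.1278]
orientation: [[1.0, 0.002, -0.003], [0.002, -1.0, -0.001], [-0.003, 0.001, -1.0]]
wrist_force: [0.7, -0.3, -3.4]
width: 0.556
finger_force: 62.6
```

>>> play_rows(
  travel=[
    [-0.1,1.2,0],
    [-0.2,2.4,0],
    [-0.2,3.6,0],
    [-0.2,4.3,0],
    [-0.2,4.3,0],
    [-0.2,4.3,0],
    [-0.2,4.3,0],
    [-0.2,4.3,0],
  ],
  roll=[0,0,0,0,0,0,0,0],
  jaw=[0.3,0.3,0.3,0.3,0.3,0.3,0.3,0.3],
)

```text
t: 24.3
ee_pos: [0.4637, 0.0007, 0.1287]
orientation: [[1.0, 0.004, -0.0], [0.004, -1.0, 0.0], [-0.0, -0.0, -1.0]]
wrist_force: [1.2, 0.0, -4.3]
width: 0.552
finger_force: 62.7
```

Run:
```python
from h import *
s=snap('scene','s5'); cv2.imwrite('pics/s5c.png',cv2.resize(s['pixels'][180:340,120:460,::-1],None,fx=2,fy=2))
```

```text
(no output)
```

View pics/s5c.png

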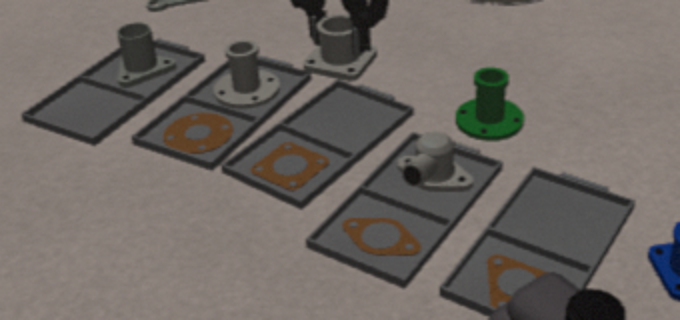

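The held inlet hangs level at crop (340,45). The filler (245,80) and outlet (435,160) stand flat in their own trays, and the pipe (137,55) stands in the spare tray.

>>> play_rows(
  travel=[
    [0,0,0.6],
    [0,0,1.3],
    [0,0,2],
    [0,0,2.4],
    [0,0,2.65],
    [0,0,2.75],
    [0,0,2.81],
    [0,0,2.85],
  ],
  roll=[0,0,0,0,0,0,0,0],
  jaw=[0.3,0.3,0.3,0.3,0.3,0.3,0.3,0.3],
)

```text
t: 25.15
ee_pos: [0.4643, 0.0002, 0.0437]
orientation: [[1.0, 0.003, 0.001], [0.003, -1.0, 0.0], [0.001, -0.0, -1.0]]
wrist_force: [0.2, 0.9, -2.9]
width: 0.557
finger_force: 62.8
```

>>> play_rows(
  travel=[
    [0,0,0.01],
    [0,0,0.02],
    [0,0,0.04],
    [0,0,0.04],
    [0,0,0.04],
    [0,0,0.04],
    [0,0,0.04],
    [0,0,0.04],
  ],
  roll=[0,0,0,0,0,0,0,0],
  jaw=[0.3,0.3,0.3,0.3,0.3,0.3,0.3,0.3],
)

```text
t: 25.95
ee_pos: [0.4641, -0.0001, 0.0431]
orientation: [[1.0, 0.003, 0.001], [0.003, -1.0, 0.0], [0.001, -0.0, -1.0]]
wrist_force: [-2.0, -0.6, 5.8]
width: 0.561
finger_force: 63.2
```

>>> play_rows(
  travel=[
    [0,0,0],
    [0,0,0],
    [0,0,0],
    [0,0,0],
    [0,0,-1],
    [0,0,-2],
    [0,0,-3],
    [0,0,-4],
  ],
  roll=[0,0,0,0,0,0,0,0],
  jaw=[0.6,0.8,1,1,1,1,1,1],
)

```text
t: 26.75
ee_pos: [0.4636, -0.0002, 0.1632]
orientation: [[1.0, 0.003, -0.0], [0.003, -1.0, -0.0], [-0.0, 0.0, -1.0]]
wrist_force: [1.5, -0.5, -0.1]
width: 1.001
finger_force: 0.0
```

>>> play_rows(
  travel=[
    [0.1,1.4,0],
    [0.2,2.8,0],
    [0.3,4.2,0],
    [0.4,5.6,0],
    [0.5,7,0],
    [0.6,8.4,0],
    [0.8,9.6,0],
    [0.8,10.1,0],
  ],
  roll=[0,0,0,0,0,0,0,0],
  jaw=[1,1,1,1,1,1,1,1],
)

```text
t: 27.55
ee_pos: [0.4887, -0.3059, 0.1616]
orientation: [[1.0, -0.0, 0.0], [-0.0, -1.0, -0.0], [0.0, 0.0, -1.0]]
wrist_force: [-0.8, 0.7, 0.4]
width: 1.004
finger_force: 0.0
```

Run:
```python
from h import *
print(bot.state()['ee_pos'])
s=snap('wrist','w6'); print(bot.state()['ee_pos'])
```

```text
[ 0.48872527 -0.30585665  0.16159632]
[ 0.48846049 -0.3063429   0.16148454]
```

View pics/w6.png

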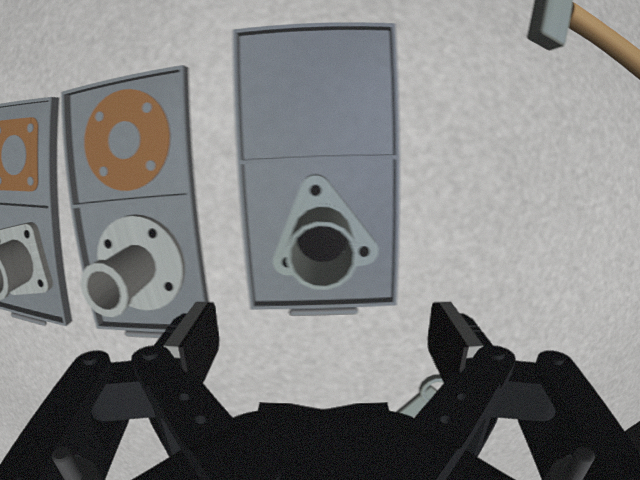

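Pipe stands at (321,255), centred between the fingers; filler and inlet stand in their trays at left. Descend to 0.060 (3.4 units) and grip.

>>> play_rows(
  travel=[
    [0,-0.05,0.5],
    [0,-0.05,1.2],
    [0,-0.05,2],
    [0,-0.05,2.7],
    [0,-0.05,3.2],
    [0,-0.05,3.4],
    [0,-0.05,3.4],
    [0,-0.05,3.4],
  ],
  roll=[0,0,0,0,0,0,0,0],
  jaw=[1,1,1,1,1,1,1,1],
)

```text
t: 28.4
ee_pos: [0.4891, -0.3014, 0.0609]
orientation: [[1.0, 0.003, 0.001], [0.003, -1.0, -0.0], [0.001, 0.0, -1.0]]
wrist_force: [0.3, -0.5, 0.1]
width: 1.0
finger_force: 0.0
```

>>> play_rows(
  travel=[
    [0,0,0],
    [0,0,0],
    [0,0,0],
    [0,0,0],
    [0,0,0],
    [0,0,0],
    [0,0,0],
    [0,0,0],
  ],
  roll=[0,0,0,0,0,0,0,0],
  jaw=[0.8,0.7,0.6,0.5,0.4,0.3,0.3,0.3],
  force=60,
)

```text
t: 29.2
ee_pos: [0.4891, -0.302, 0.0612]
orientation: [[1.0, 0.003, 0.001], [0.003, -1.0, -0.001], [0.001, 0.001, -1.0]]
wrist_force: [-1.7, -0.9, 5.7]
width: 0.498
finger_force: 60.3
```

>>> play_rows(
  travel=[
    [0,0,-0.5],
    [0,0,-1.4],
    [0,0,-2.4],
    [0,0,-3.2],
    [0,-0.8,-3.2],
    [0,-2,-3.2],
    [0,-3.4,-3.2],
    [0,-4.8,-3.2],
  ],
  roll=[0,0,0,0,0,0,0,0],
  jaw=[0.3,0.3,0.3,0.3,0.3,0.3,0.3,0.3],
)

```text
t: 30.0
ee_pos: [0.4864, -0.156, 0.1544]
orientation: [[1.0, 0.0, -0.004], [0.0, -1.0, 0.001], [-0.004, -0.001, -1.0]]
wrist_force: [1.2, 0.7, -5.4]
width: 0.497
finger_force: 62.4
```

>>> play_rows(
  travel=[
    [0,-1.4,0],
    [0.1,-2.8,0],
    [0.2,-4.2,0],
    [0.3,-5.6,0],
    [0.4,-7,0],
    [0.5,-8.4,0],
    [0.6,-9.8,0],
    [0.7,-11,0],
  ],
  roll=[0,0,0,0,0,0,0,0],
  jaw=[0.3,0.3,0.3,0.3,0.3,0.3,0.3,0.3],
)

```text
t: 30.8
ee_pos: [0.5068, 0.1742, 0.1545]
orientation: [[1.0, 0.003, -0.003], [0.003, -1.0, -0.001], [-0.003, 0.001, -1.0]]
wrist_force: [0.7, 0.1, -6.1]
width: 0.497
finger_force: 62.4
```

>>> play_rows(
  travel=[
    [0.1,-1.2,0],
    [0.2,-2.4,0],
    [0.2,-3.6,0],
    [0.2,-4.2,0],
    [0.2,-4.2,0],
    [0.2,-4.2,0],
    [0.2,-4.2,0],
    [0.2,-4.2,0],
  ],
  roll=[0,0,0,0,0,0,0,0],
  jaw=[0.3,0.3,0.3,0.3,0.3,0.3,0.3,0.3],
)

```text
t: 31.6
ee_pos: [0.5138, 0.2972, 0.1558]
orientation: [[1.0, 0.001, -0.001], [0.001, -1.0, -0.001], [-0.001, 0.001, -1.0]]
wrist_force: [0.3, 0.2, -4.9]
width: 0.496
finger_force: 62.4
```

Down 94.6 mm → 3.15.

>>> play_rows(
  travel=[
    [0,0,0.6],
    [0,0,1.4],
    [0,0,2.1],
    [0,0,2.6],
    [0,0,2.95],
    [0,0,3.05],
    [0,0,3.11],
    [0,0,3.14],
  ],
  roll=[0,0,0,0,0,0,0,0],
  jaw=[0.3,0.3,0.3,0.3,0.3,0.3,0.3,0.3],
)

```text
t: 32.4
ee_pos: [0.5145, 0.2988, 0.0627]
orientation: [[1.0, 0.003, 0.001], [0.003, -1.0, 0.001], [0.001, -0.001, -1.0]]
wrist_force: [-0.0, 0.4, -5.4]
width: 0.497
finger_force: 62.4
```

>>> play_rows(
  travel=[
    [0,0,0.01],
    [0,0,0.03],
    [0,0,0.05],
    [0,0,0.05],
    [0,0,0.05],
    [0,0,0.05],
    [0,0,0.05],
    [0,0,0.05],
  ],
  roll=[0,0,0,0,0,0,0,0],
  jaw=[0.3,0.3,0.3,0.3,0.3,0.3,0.3,0.3],
)

```text
t: 33.2
ee_pos: [0.5143, 0.2988, 0.0613]
orientation: [[1.0, 0.003, 0.001], [0.003, -1.0, 0.001], [0.001, -0.001, -1.0]]
wrist_force: [-2.6, -0.6, 6.2]
width: 0.493
finger_force: 63.3
```

>>> play_rows(
  travel=[
    [0,0,0],
    [0,0,0],
    [0,0,0],
    [0,0,0],
    [0,0,-1],
    [0,0,-2],
    [0,0,-3],
    [0,0,-4],
  ],
  roll=[0,0,0,0,0,0,0,0],
  jaw=[0.6,0.8,1,1,1,1,1,1],
)

```text
t: 34.0
ee_pos: [0.514, 0.2984, 0.1815]
orientation: [[1.0, 0.003, -0.0], [0.003, -1.0, -0.0], [-0.0, 0.0, -1.0]]
wrist_force: [-0.1, -0.1, -1.0]
width: 1.002
finger_force: 0.0
```

>>> play_rows(
  travel=[
    [-1.2,0,0],
    [-2.4,0,0],
    [-3.6,0,0],
    [-4,0,0],
    [-4,0,0],
    [-4,0,0],
    [-4,0,0],
    [-4,0,0],
  ],
  roll=[0,0,0,0,0,0,0,0],
  jaw=[1,1,1,1,1,1,1,1],
)

```text
t: 34.8
ee_pos: [0.3949, 0.2983, 0.1801]
orientation: [[1.0, 0.002, -0.0], [0.002, -1.0, -0.0], [-0.0, 0.0, -1.0]]
wrist_force: [-0.1, -0.3, -0.1]
width: 1.001
finger_force: 0.0
```

Run:
```python
from h import *
a=snap('scene','s7'); b=snap('top','t7')
A=cv2.resize(a['pixels'][170:350,120:460,::-1],(680,300)); B=cv2.resize(b['pixels'][135:295,155:555,::-1],(680,272))
cv2.imwrite('pics/f.png',np.vstack([A,B])); print(bot.state()['ee_pos'])
```

```text
[0.39461751 0.29818049 0.1800796 ]
```

View pics/f.png

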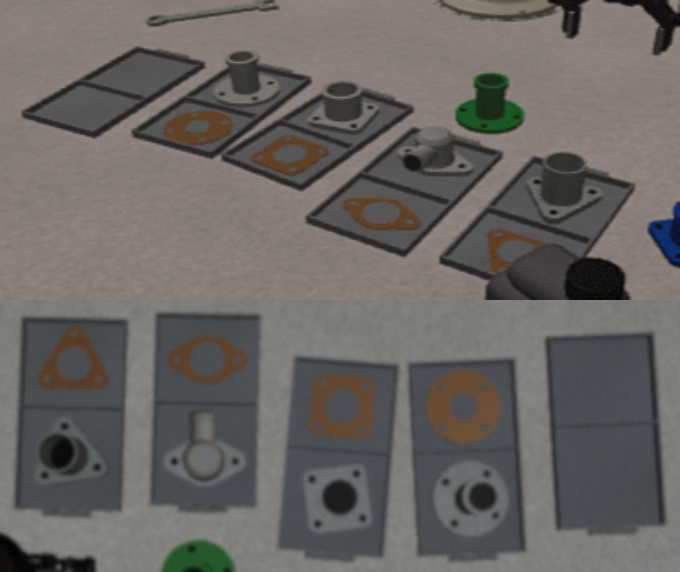

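The scene and top views show all four castings upright and flat in the near bay of the matching tray, with the spare tray empty and the look-alikes untouched.

```bash
python3 -c "
from bench import bot
print(bot.hand_in())"
```

```text
the job is handed in; nothing more can be done
None
```

All four castings now stand upright and flat beside their own gaskets, and the job was handed in at about 35 s on the robot's clock; hand-in returned no verdict.

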